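Close and latch a board test jig

ROBOT

A 6-joint arm with a two-finger parallel gripper is mounted at the origin on the work surface. World frame = base frame: x ahead of the robot, y to its left, z up, the work surface at z = 0. Lengths are in m, angles in rad, forces in N, time in s.
With the tool pointing down it reaches from about 0.25 to 0.775 m from the base axis. Payload 4 kg.
Tool frame: the origin (TCP) lies between the finger pads, 19 mm behind the fingertips; this is the grasp point; z points along the fingers, y is the line along which they close (so a half turn about z gives the same grasp; the last joint's range is limited). The gripper opens to 94 mm and grips with 3 to 60 N. Pads are 16 mm wide; open, the fingers measure 119 mm over their backs; the gripper's body (75 mm by 177 mm) begins 78 mm behind the grasp point.
Start: joints at [-1.282, 0.087, 1.371, -0, 1.684, -0.103], TCP at [0.21, -0.508, 0.224] pointing down, gripper open.
Joint ranges: [-3.1, 3.1], [-0.76, 2.03], [0.27, 2.55], [-1.08, 4.22], [0.17, 2.65], [-2.57, 2.57]. Speed limits (rad/s): [2.79, 2.79, 3.14, 3.14, 3.14, 3.14].

INTERFACE

Orientations are given as [roll, pitch, yaw] about the fixed x, y, z axes, in that order (R = Rz(yaw) Ry(pitch) Rx(roll)).
In Python, from bench import * gives the robot as it stands.
- The arm moves only by the tool carry_out, never from a script. Its argument "commands" is a list of rows, each a list of 6 numbers: the shift along the tool's x, y, z in m, then the turn, a rotation vector about the tool's x, y, z in rad. In form: [[tx, ty, tz, rx, ry, rz], ...]. A call has exactly 5 rows; each row is the pose to reach, as a shift and turn from the pose commanded when the call began, along the tool's axes at that moment; what a row does not reach only later rows make up. A row lasts 1/10 s, in which the tool goes at most 50 mm and 8.59 degrees, less where a joint would pass 70% of its speed; a pose out of reach is approached as far as the arm can. A call with a gripper value outside its range is refused whole. "jaw" is the opening, from 0 (shut) to 1 (fully open), set as the call begins (left out, the last holds). The fingers move at their own pace and stop on an object; the grip force is fixed at half the most. Time passes only in rows, so rows that repeat a pose let the fingers close, or fill a call up. It gives the time, the measured TCP pose, the force, the opening and the grip force at its end, in the units of the state.
- get_obs(): the state, without advancing time (a new reading comes with each control period).
- snapshot(name): name is "scene" or "top" or "wrist"; returns a dict with "img" (400x640x3 uint8, red, green, blue), "range_z" (400x640 float32, m along the optical axis (not along the pixel's ray), 0 where there is no reading), "fx", "fy", "cx", "cy" (pixels), "R" (3x3) and "t" (3): a world point X has camera coordinates R X + t. Camera axes: x right, y down, z forward; pixel columns grow to the right and rows downward; lengths in m; the calibration is good to about 2 mm. The wrist camera is an equidistant fisheye: a pixel r from the principal point sees the ray r / f radians off the axis. A picture is of the moment at which its call begins.
- close_job(): hands the job in; it is judged then, once.
The state is a dict: "time": time; "joint_positions": joint angles; "qvel": joint speeds; "joint_torque": joint torques, N m; "tool_pos": TCP position; "ee_rot": TCP orientation; "wrist_force": force on the tool from outside, world axes, zero at the start; "wrist_torque": the same for the moment, N m; "width": finger opening in m; "finger_force": force on a finger pad.
Only numpy, scipy, OpenCV 4.12 (cv2) and the standard library are available. Lean on these libraries where they do the work, as an engineer would, in place of code of your own. Each camera call takes 0.05 s, during which the arm holds its last target. There are 200 camera calls.

TASK

Close the test jig over its circuit board: pick up the loose pressure plate by its bar handle, lower it over the jig's two locating pins until it lies flush on the two support strips, and let it go. Then turn the jig's latch knob clockwise (seen from above) until it clicks past its detent and its steel tongue stays over the plate. Leave the solder spool, the desoldering pump and the parts bin where they are.

Things in the scene. Friction and masses are not known exactly. Their poses are not given: they have to be found in the camera images.
- plate: Loose aluminium plate 100 (x) x 130 (y) x 8 mm, 0.35 kg, flat on the bench. Origin: centre of underside, z up. 11 mm through holes at y = -45 and +45 mm, x = 0; fits either way round. Black bar handle on its centre, 16 mm wide (x), 64 mm long (y), sides plain from 16 to 46 mm above the underside: grip across the 16 mm, TCP about 33 mm above the underside.
- jig: Fixed grey test jig, a box 130 (x) x 260 (y) x 35 mm high. Origin: centre of its underside on the bench. On top, towards +y: two aluminium strips with a steel pin each and a green circuit board between them; at y = -75 mm, x = 0: the latch knob.
- seat (a point): Where the plate's origin belongs: level with the tops of the jig's two support strips, 41 mm above the bench, midway between the two pins (jig x = 0, y = 40 mm; axes as the jig's). Pins: 8 mm diameter, at y = -45 and +45 mm from here, 22 mm high above this point, the top 8 mm tapering to a 3 mm tip. The board lies lower than the strip tops.
- latch_grip (a point): Grip point on the latch's upright axis, 83 mm above the bench; turns with the knob. Knob: black bar 46 mm long (x), 14 mm wide (y: close fingers along this), 57 to 98 mm above the bench. Under it a steel tongue 16 mm wide, 52 to 57 mm above the bench, reaches 68 mm from the axis to own -x; latched, it passes 3 mm over the seated plate.
- latch (a joint): Latch knob angle, rad; grows clockwise seen from above. 0 = open stop (tongue along the jig's -x, clear of the plate), 1.4 = latched stop (tongue over the plate). A sprung detent resists with up to 0.17 N m, peaks at 0.8, then snaps the knob on to 1.4; let go before the peak, it springs back to 0. Starts at 0.
- spool: Bystander: steel-grey solder spool standing on end, 60 mm diameter, 46 mm high. Origin: centre of its underside.
- pump: Bystander: blue desoldering pump with a yellow knob, lying flat, about 215 mm long (own x), 22 mm thick. Origin: under the middle of the barrel line, at bench level.
- bin: Bystander: open blue parts bin, 90 x 120 x 60 mm high, one divider. Origin: centre of its underside.
Not all that is in view belongs to the job. Of the things shaped like the plate, the aluminium one is meant.

How it is judged:
By the outcome, as a careful person would: the job done as asked, in the order asked, and still so for the second after the job is handed in, with the robot touching nothing.
It also fails if it takes over 58 s, if anything falls off the work surface, if the arm or the gripper's body presses on something with over 40 N, if the wrist force passes 120 N, or if a joint passes its speed limit or range.

## Working session

There is one attempt and no reset: what is moved stays moved. The work goes in short steps, Python scripts to look and compute and a tool call to move; the robot and the scene stay as the last step left them, time stands still between calls to the robot, and variables do not carry over. Pictures are saved under pics/ and viewed, at most 13 in all, crops included, and the job is handed in when it is done.

Besides the shell and the picture viewer there is one more tool, called after "Emit:" by a JSON object that holds its "fn" and its "kwargs", one argument or row to a line. carry_out: Moves the arm, as the interface text tells. Its arguments: {"type":"object","properties":{"commands":{"type":"array","items":{"type":"array","items":{"type":"number"}}},"jaw":{"type":"number"}},"required":["commands"]}

```bash
mkdir -p pics; python3 - <<'E'
from bench import *
import cv2,numpy as np
for n in ("scene","top"):
    s=snapshot(n); cv2.imwrite(f"pics/{n}0.png",s["img"][:,:,::-1]); np.savez(f"{n}0.npz",**s)
    print(n,s["fx"],s["cx"],s["cy"],s["R"].round(3).tolist(),s["t"])
o=get_obs();print(o)
E
```

```text
scene 485.7001997226264 323.1267052667017 193.02476701289007 [[-0.803, 0.596, 0.018], [0.446, 0.62, -0.645], [-0.395, -0.51, -0.764]] [ 0.42755389 -0.21885016  1.65281211]
top 431.3871145434707 317.7727696704638 199.6419766010827 [[0.007, -1.0, 0.025], [-0.986, -0.011, -0.165], [0.165, -0.023, -0.986]] [0.00580394 0.56114353 0.99987471]
{'time': 0.1, 'joint_positions': array([-1.28213426e+00,  8.78695325e-02,  1.37207304e+00,  3.30890853e-06,
        1.68360035e+00, -1.03111980e-01]), 'qvel': array([-1.23473957e-03, -3.49874892e-03, -2.76071470e-03, -6.88260580e-05,
       -1.50532778e-03, -2.13124933e-04]), 'joint_torque': array([ 2.34555773e-03, -3.41253698e+01, -3.03300726e+01,  7.20361364e-02,
        3.04913137e-02, -1.00506222e-04]), 'tool_pos': array([ 0.20986775, -0.50789884,  0.22324277]), 'ee_rot': array([-3.13965308e+00, -2.04010842e-04,  3.91774216e-01]), 'wrist_force': array([ 0.6171308 ,  0.07517794, -0.13208318]), 'wrist_torque': array([ 0.02420585,  0.019602  , -0.01264335]), 'finger_force': 0.0, 'width': 0.09373699953465983}
```

View pics/top0.png

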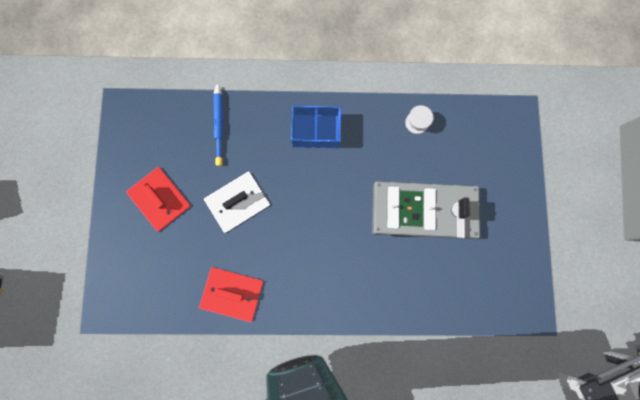

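View pics/scene0.png

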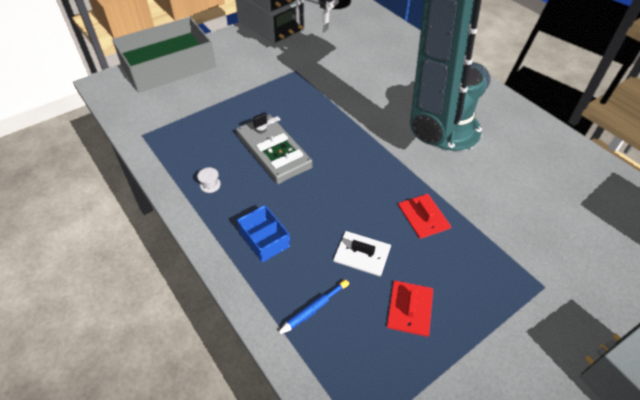

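The top view shows three plate-shaped things: red at (158,199), red at (232,293), and a white/aluminium one with a black handle at (237,201). I choose (237,201). The jig is at (427,210) and its knob at (463,208). Next, a close crop of both.

```bash
cat > h.py <<'E'
import numpy as np,cv2
def cloud(s):
    v,u=np.mgrid[0:400,0:640]; z=s["range_z"]
    P=np.stack([(u-s["cx"])/s["fx"]*z,(v-s["cy"])/s["fy"]*z,z],-1)
    W=(P-s["t"])@s["R"]; W[z==0]=np.nan
    return W
def pix2w(s,u,v,h):
    d=np.array([(u-s["cx"])/s["fx"],(v-s["cy"])/s["fy"],1])@s["R"]; c=-s["t"]@s["R"]
    return c+d*(h-c[2])/d[2]
E
python3 - <<'E'
from h import *
s=dict(np.load("top0.npz")); W=cloud(s); im=s["img"]
a=cv2.resize(im[160:245,190:285],None,fx=8,fy=8,interpolation=cv2.INTER_CUBIC)[:300*2]
b=cv2.resize(im[172:247,365:490],None,fx=6.4,fy=6.4,interpolation=cv2.INTER_CUBIC)
a=cv2.resize(im[165:240,195:280],None,fx=7,fy=7,interpolation=cv2.INTER_CUBIC)
cv2.imwrite("pics/a.png",a[:,:,::-1]);cv2.imwrite("pics/b.png",b[:,:,::-1])
def rect(m,n):
    p=W[m&np.isfinite(W[...,2])]; r=cv2.minAreaRect(p[:,:2].astype(np.float32)*1000); print(n,len(p),r,np.median(p,0).round(4))
R=np.zeros((400,640),bool)
A=R.copy();A[165:240,195:280]=1
B=R.copy();B[172:247,365:490]=1
z=W[...,2]
g=W[230:260,290:350,2];print("bench z",np.nanmedian(g))
br=im.min(2)
rect(A&(z>.004)&(z<.014),"plate");rect(A&(z>.035),"handle")
print("max",np.nanmax(z[A]),np.nanmax(z[B]))
rect(B&(z>.02),"jig");rect(B&(z>.085),"knob");rect(B&(z>.037)&(z<.046)&(br>190),"strips")
E
```

```text
bench z 0.0013286048033776868
plate 2092 ((560.8275146484375, 212.6495361328125), (188.62193298339844, 211.01658630371094), 0.8552674651145935) [0.5582 0.2134 0.0081]
handle 190 ((560.8569946289062, 214.490234375), (16.945926666259766, 63.42497634887695), 33.21516418457031) [0.5603 0.2142 0.0462]
max 0.0504255332250474 0.10287891948139176
jig 5543 ((541.8423461914062, -256.649169921875), (260.9649353027344, 133.67816162109375), 88.02083587646484) [ 0.5396 -0.2525  0.0367]
knob 140 ((540.4996948242188, -330.2767639160156), (13.505149841308594, 45.001930236816406), 87.89071655273438) [ 0.5407 -0.3289  0.0973]
strips 836 ((545.2047119140625, -216.33633422851562), (116.60395812988281, 104.51577758789062), 87.7742691040039) [ 0.5429 -0.2296  0.0415]
```

View pics/a.png

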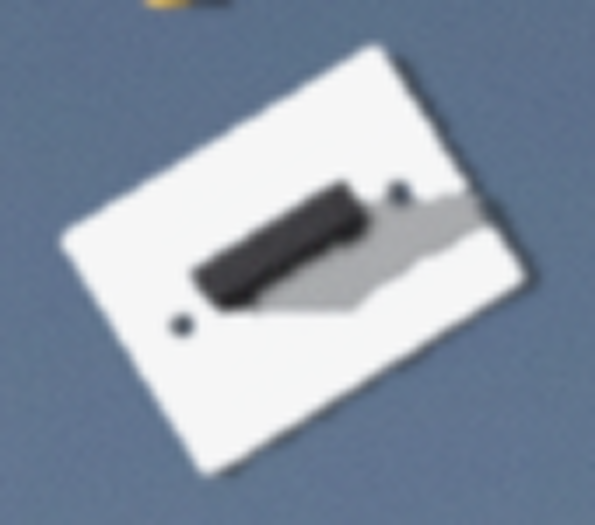

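View pics/b.png

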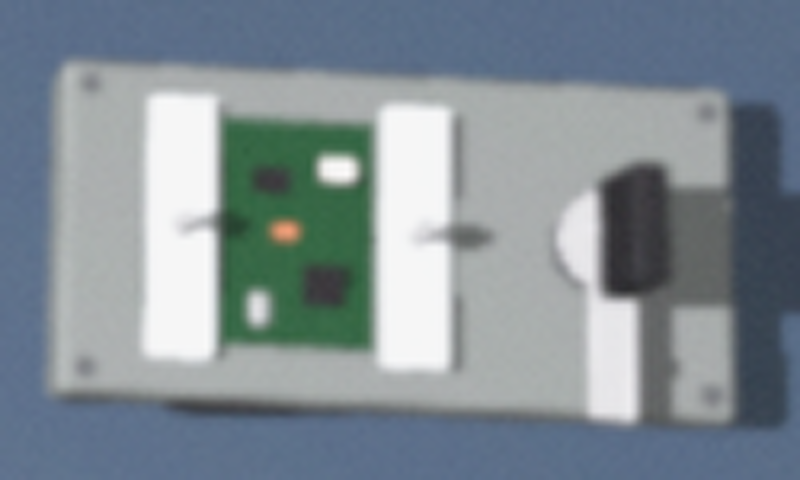

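Crop a confirms the aluminium plate: black handle, holes at about (181,324) and (399,191). Crop b shows strips centred on (181,226) and (415,237), the pins on them, the knob top around (637,230), and the tongue pointing down in the image (-x, so open).

```bash
python3 - <<'E'
from h import *
s=dict(np.load("top0.npz"))
A=lambda x,y,h:pix2w(s,195+(x+.5)/7-.5,165+(y+.5)/7-.5,h)
B=lambda x,y,h:pix2w(s,365+(x+.5)/6.4-.5,172+(y+.5)/6.4-.5,h)
def show(n,p,q):
    d=p-q; print(n,((p+q)/2).round(4),"len",np.linalg.norm(d).round(4),"ang",np.degrees(np.arctan2(d[1],d[0])).round(2))
show("holes",A(181,324,.006),A(399,191,.006))
c=[A(*p,.008) for p in((62,240),(378,42),(530,280),(207,476))]
print("plate corners mean",np.mean(c,0).round(4)); show("edge",c[0],c[1]);show("edge2",c[3],c[2])
l=np.mean([B(*p,.041) for p in((148,93),(220,95),(214,360),(142,357))],0)
r=np.mean([B(*p,.041) for p in((379,103),(455,107),(450,372),(377,366))],0)
show("strips",l,r)
j=[B(*p,.035) for p in((66,62),(728,92),(732,424),(50,396))]
show("jigedge",j[0],j[1]);show("jigedge2",j[3],j[2])
W=cloud(s);im=s["img"];z=W[...,2]
m=np.zeros((400,640),bool);m[165:240,195:280]=1
m&=(im.min(2)>120)&(abs(im.max(2).astype(int)-im.min(2))<12)&(z<.03)
cnt=max(cv2.findContours(m.astype(np.uint8),0,2)[0],key=cv2.contourArea)
p=np.array([pix2w(s,*q[0],.008)[:2] for q in cnt])*1000
print(cv2.minAreaRect(p.astype(np.float32)))
E
```

```text
holes [0.5612 0.215  0.006 ] len 0.0904 ang 122.93
plate corners mean [0.5606 0.2131 0.008 ]
edge [0.6032 0.2412 0.008 ] len 0.1325 ang 123.93
edge2 [0.518 0.185 0.008] len 0.1327 ang 122.49
strips [ 0.5449 -0.2175  0.041 ] len 0.0899 ang 87.99
jigedge [ 0.6065 -0.2595  0.035 ] len 0.2584 ang 88.08
jigedge2 [ 0.4772 -0.2528  0.035 ] len 0.2608 ang 88.2
((560.0005493164062, 213.12322998046875), (102.79949951171875, 131.81698608398438), 33.33525848388672)
```

```bash
cat >> h.py <<'E'
from scipy.spatial.transform import Rotation as Ro
def go(o,x,y,z,yaw):
    R=Ro.from_euler("xyz",o["ee_rot"]); G=Ro.from_euler("xyz",[np.pi,0,np.radians(yaw)])
    print("t",o["time"],"pos",o["tool_pos"].round(4),"yaw",np.degrees(o["ee_rot"][2]).round(2),"w",round(o["width"],4),"F",o["wrist_force"].round(1),"ff",round(o["finger_force"],1))
    print("cmd",R.inv().apply(np.array([x,y,z])-o["tool_pos"]).round(4).tolist(),(R.inv()*G).as_rotvec().round(4).tolist())
E
python3 -c "
from bench import *;from h import *
go(get_obs(),.561,.214,.2,123.2)"
```

```text
t 0.1 pos [ 0.2099 -0.5079  0.2232] yaw 22.45 w 0.0937 F [ 0.6  0.1 -0.1] ff 0.0
cmd [0.6002, -0.5331, 0.0244] [-0.0012, -0.0019, -1.7585]
```

Emit:
{"fn": "carry_out", "kwargs": {
  "commands": [
    [0.6,-0.533,0.024,0,0,-1.7585],
    [0.6,-0.533,0.024,0,0,-1.7585],
    [0.6,-0.533,0.024,0,0,-1.7585],
    [0.6,-0.533,0.024,0,0,-1.7585],
    [0.6,-0.533,0.024,0,0,-1.7585]
  ]
}}

```text
time: 0.6
tool_pos: [0.3196, -0.2816, 0.2162]
ee_rot: [-3.141, -0.0, 1.147]
wrist_force: [0.7, -0.1, 0.4]
width: 0.0937
finger_force: 0.0
```

```bash
python3 -c "
from bench import *;from h import *
go(get_obs(),.561,.214,.2,123.2)"
```

```text
t 0.6 pos [ 0.3196 -0.2816  0.2162] yaw 65.73 w 0.0937 F [ 0.7 -0.1  0.4] ff 0.0
cmd [0.551, 0.0164, 0.0165] [-0.0001, -0.0005, -1.003]
```

Emit:
{"fn": "carry_out", "kwargs": {
  "commands": [
    [0.551,0.016,0.0165,0,0,-1.003],
    [0.551,0.016,0.0165,0,0,-1.003],
    [0.551,0.016,0.0165,0,0,-1.003],
    [0.551,0.016,0.0165,0,0,-1.003],
    [0.551,0.016,0.0165,0,0,-1.003]
  ]
}}

```text
time: 1.1
tool_pos: [0.43, -0.0574, 0.209]
ee_rot: [-3.142, 0.0, 1.898]
wrist_force: [0.7, -1.5, 0.7]
width: 0.094
finger_force: 0.0
```

```bash
python3 -c "
from bench import *;from h import *
go(get_obs(),.561,.214,.2,123.2)"
```

```text
t 1.1 pos [ 0.43   -0.0574  0.209 ] yaw 108.74 w 0.094 F [ 0.7 -1.5  0.7] ff 0.0
cmd [0.2149, 0.2112, 0.0089] [-0.0001, 0.0003, -0.2523]
```

Emit:
{"fn": "carry_out", "kwargs": {
  "commands": [
    [0.215,0.211,0.009,0,0,-0.2523],
    [0.215,0.211,0.009,0,0,-0.2523],
    [0.215,0.211,0.009,0,0,-0.2523],
    [0.215,0.211,0.009,0,0,-0.2523],
    [0.215,0.211,0.009,0,0,-0.2523]
  ]
}}

```text
time: 1.6
tool_pos: [0.5399, 0.167, 0.2012]
ee_rot: [-3.141, 0.0, 2.144]
wrist_force: [0.4, -0.5, 0.9]
width: 0.0938
finger_force: 0.0
```

```bash
python3 -c "
from bench import *;from h import *
go(get_obs(),.561,.214,.15,123.2)"
```

```text
t 1.6 pos [0.5399 0.167  0.2012] yaw 122.87 w 0.0938 F [ 0.4 -0.5  0.9] ff 0.0
cmd [0.028, 0.0433, 0.0512] [-0.0009, 0.0001, -0.0058]
```

Emit:
{"fn": "carry_out", "kwargs": {
  "commands": [
    [0.028,0.043,0.02,0,0,-0.006],
    [0.028,0.043,0.051,0,0,-0.006],
    [0.028,0.043,0.051,0,0,-0.006],
    [0.028,0.043,0.051,0,0,-0.006],
    [0.028,0.043,0.051,0,0,-0.006]
  ]
}}

```text
time: 2.1
tool_pos: [0.5612, 0.2111, 0.1527]
ee_rot: [3.139, 0.001, 2.149]
wrist_force: [0.2, -0.3, 0.2]
width: 0.0939
finger_force: 0.0
```

```bash
python3 - <<'E'
from bench import *;from h import *
o=get_obs();go(o,.561,.214,.033,123.2)
s=snapshot("wrist");np.savez("w1.npz",**s);cv2.imwrite("pics/w1.png",s["img"][:,:,::-1]);print(s["fx"],s["cx"],s["cy"],s["R"].round(3).tolist(),(-s["t"]@s["R"]).round(3))
E
```

```text
t 2.1 pos [0.5612 0.2111 0.1527] yaw 123.12 w 0.0939 F [ 0.2 -0.3  0.2] ff 0.0
cmd [0.0027, 0.0012, 0.1197] [0.0023, 0.0011, -0.0014]
309.70691628693146 316.6450367440269 199.5607547404193 [[0.836, 0.548, 0.001], [0.533, -0.813, 0.235], [0.129, -0.196, -0.972]] [0.523 0.268 0.313]
```

View pics/w1.png

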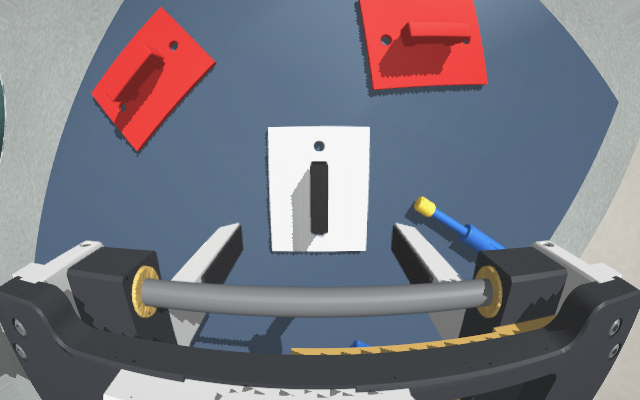

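The wrist view shows the aluminium plate at (319,190), its handle centred between the fingers and aligned with them. I'll check the plate centre from its corners and the handle top.

```bash
cat >> h.py <<'E'
def fish(s,u,v,h):
    x,y=(u-s["cx"])/s["fx"],(v-s["cy"])/s["fy"]; th=np.hypot(x,y)
    d=np.array([x/th*np.sin(th),y/th*np.sin(th),np.cos(th)])@s["R"]; c=-s["t"]@s["R"]
    return c+d*(h-c[2])/d[2]
E
python3 - <<'E'
from h import *
s=dict(np.load("w1.npz")); im=s["img"].astype(int)
m=np.zeros((400,640),np.uint8);m[115:262,258:380]=1
m&=((im.min(2)>115)&(im.max(2)-im.min(2)<25)).astype(np.uint8)
c=max(cv2.findContours(m,0,2)[0],key=cv2.contourArea)
p=np.array([fish(s,*q[0],.008)[:2]*1000 for q in c],np.float32);print("plate",cv2.minAreaRect(p))
k=np.zeros((400,640),np.uint8);k[155:240,305:335]=1;k&=(im.max(2)<70).astype(np.uint8)
c=max(cv2.findContours(k,0,2)[0],key=cv2.contourArea)
p=np.array([fish(s,*q[0],.046)[:2]*1000 for q in c],np.float32);print("handle",cv2.minAreaRect(p))
print("hole",fish(s,319,146,.005))
E
```

```text
plate ((560.1002807617188, 215.0336151123047), (101.51203155517578, 130.63043212890625), 33.37718963623047)
handle ((559.4232177734375, 216.26437377929688), (14.818015098571777, 64.93980407714844), 33.67137908935547)
hole [0.53594918 0.25314073 0.005     ]
```

Emit:
{"fn": "carry_out", "kwargs": {
  "commands": [
    [0.001,0,0.03,0,0,-0.002],
    [0.001,0,0.06,0,0,-0.002],
    [0.001,0,0.085,0,0,-0.002],
    [0.001,0,0.105,0,0,-0.002],
    [0.001,0,0.1165,0,0,-0.002]
  ]
}}

```text
time: 2.65
tool_pos: [0.5601, 0.2117, 0.0343]
ee_rot: [3.141, 0.0, 2.151]
wrist_force: [-0.5, -0.0, 0.0]
width: 0.094
finger_force: 0.0
```

Emit:
{"fn": "carry_out", "kwargs": {
  "commands": [
    [0,0,0,0,0,0],
    [0,0,0,0,0,0],
    [0,0,0,0,0,0],
    [0,0,0,0,0,0],
    [0,0,0,0,0,0]
  ],
  "jaw": 0
}}

```text
time: 3.15
tool_pos: [0.5606, 0.2128, 0.0354]
ee_rot: [3.14, 0.001, 2.152]
wrist_force: [-0.1, -0.6, -0.5]
width: 0.0575
finger_force: 0.0
```

```bash
python3 -c "
from bench import *;from h import *
go(get_obs(),.5602,.2147,.0335,123.3)"
```

```text
t 3.15 pos [0.5606 0.2128 0.0354] yaw 123.31 w 0.0575 F [-0.1 -0.6 -0.5] ff 0.0
cmd [0.0018, 0.0007, 0.0019] [0.0017, 0.0006, 0.0001]
```

Emit:
{"fn": "carry_out", "kwargs": {
  "commands": [
    [0,0,0,0,0,0],
    [0,0,0,0,0,0],
    [0,0,0,0,0,0],
    [0,0,0,0,0,0],
    [0,0,0,0,0,0]
  ]
}}

```text
time: 3.65
tool_pos: [0.5603, 0.2128, 0.0343]
ee_rot: [3.141, 0.0, 2.152]
wrist_force: [1.7, 0.6, -1.7]
width: 0.0172
finger_force: 0.7
```

Emit:
{"fn": "carry_out", "kwargs": {
  "commands": [
    [0,0,0,0,0,0],
    [0,0,0,0,0,0],
    [0,0,0,0,0,0],
    [0,0,0,0,0,0],
    [0,0,0,0,0,0]
  ]
}}

```text
time: 4.15
tool_pos: [0.5601, 0.2127, 0.0343]
ee_rot: [3.141, 0.0, 2.152]
wrist_force: [1.8, 0.6, -0.2]
width: 0.0159
finger_force: 30.0
```

```bash
python3 -c "
from bench import *;from h import *
go(get_obs(),.5449,-.2175,.20,88)"
```

```text
t 4.15 pos [0.5601 0.2127 0.0343] yaw 123.31 w 0.0159 F [ 1.8  0.6 -0.2] ff 30.0
cmd [-0.3512, -0.2489, -0.1657] [0.0002, 0.0, 0.6162]
```

Emit:
{"fn": "carry_out", "kwargs": {
  "commands": [
    [0,0,-0.01,0,0,0],
    [0,0,-0.04,0,0,0],
    [0,0,-0.08,0,0,0],
    [0,0,-0.12,0,0,0],
    [0,0,-0.14,0,0,0]
  ]
}}

```text
time: 4.65
tool_pos: [0.5609, 0.2128, 0.179]
ee_rot: [3.137, 0.002, 2.152]
wrist_force: [0.7, -0.2, -3.0]
width: 0.0155
finger_force: 30.0
```

```bash
python3 -c "
from bench import *;from h import *
go(get_obs(),.5449,-.2175,.175,88)"
```

```text
t 4.65 pos [0.5609 0.2128 0.179 ] yaw 123.3 w 0.0155 F [ 0.7 -0.2 -3. ] ff 30.0
cmd [-0.3508, -0.2496, 0.0035] [0.005, 0.0004, 0.6161]
```

Emit:
{"fn": "carry_out", "kwargs": {
  "commands": [
    [-0.015,-0.011,0,0,0,0.03],
    [-0.045,-0.032,0,0,0,0.08],
    [-0.075,-0.053,0,0,0,0.13],
    [-0.105,-0.075,0,0,0,0.18],
    [-0.135,-0.096,0,0,0,0.24]
  ]
}}

```text
time: 5.15
tool_pos: [0.5517, 0.0445, 0.1718]
ee_rot: [-3.136, -0.001, 1.908]
wrist_force: [0.3, -0.1, -3.0]
width: 0.0155
finger_force: 30.0
```

```bash
python3 -c "
from bench import *;from h import *
go(get_obs(),.5449,-.2175,.175,88)"
```

```text
t 5.15 pos [0.5517 0.0445 0.1718] yaw 109.34 w 0.0155 F [ 0.3 -0.1 -3. ] ff 30.0
cmd [-0.2449, -0.0931, -0.0029] [-0.0054, 0.0003, 0.3724]
```

Emit:
{"fn": "carry_out", "kwargs": {
  "commands": [
    [-0.035,-0.014,0,0,0,0.06],
    [-0.07,-0.028,0,0,0,0.12],
    [-0.105,-0.042,0,0,0,0.18],
    [-0.14,-0.056,0,0,0,0.24],
    [-0.175,-0.07,0,0,0,0.3]
  ]
}}

```text
time: 5.65
tool_pos: [0.544, -0.1434, 0.1718]
ee_rot: [-3.136, -0.001, 1.608]
wrist_force: [-0.1, 0.2, -3.4]
width: 0.0157
finger_force: 30.0
```

```bash
python3 -c "
from bench import *;from h import *
go(get_obs(),.5449,-.2175,.175,88)"
```

```text
t 5.65 pos [ 0.544  -0.1434  0.1718] yaw 92.11 w 0.0157 F [-0.1  0.2 -3.4] ff 30.0
cmd [-0.0741, -0.0018, -0.0032] [-0.0051, -0.0009, 0.0718]
```

Emit:
{"fn": "carry_out", "kwargs": {
  "commands": [
    [-0.03,-0.001,0,0,0,0.03],
    [-0.055,-0.001,0,0,0,0.055],
    [-0.074,-0.002,0,0,0,0.072],
    [-0.074,-0.002,0,0,0,0.072],
    [-0.074,-0.002,0,0,0,0.072]
  ]
}}

```text
time: 6.15
tool_pos: [0.5467, -0.2149, 0.1732]
ee_rot: [-3.139, -0.002, 1.539]
wrist_force: [0.2, 1.0, -4.3]
width: 0.0161
finger_force: 30.0
```

Emit:
{"fn": "carry_out", "kwargs": {
  "commands": [
    [0,0,0.02,0,0,0],
    [0,0,0.035,0,0,0],
    [0,0,0.045,0,0,0],
    [0,0,0.045,0,0,0],
    [0,0,0.045,0,0,0]
  ]
}}

```text
time: 6.65
tool_pos: [0.5476, -0.2147, 0.1292]
ee_rot: [-3.141, -0.0, 1.541]
wrist_force: [0.2, -0.6, -2.6]
width: 0.0159
finger_force: 30.0
```

```bash
python3 - <<'E'
from bench import *;from h import *
go(get_obs(),.5449,-.2175,.13,88)
s=snapshot("top");np.savez("t2.npz",**s);cv2.imwrite("pics/t2.png",cv2.resize(s["img"][160:260,360:500],None,fx=5.6,fy=5.6,interpolation=cv2.INTER_CUBIC)[:,:,::-1])
s=snapshot("wrist");np.savez("w2.npz",**s);cv2.imwrite("pics/w2.png",s["img"][:,:,::-1])
go(get_obs(),.5449,-.2175,.13,88)
E
```

```text
t 6.65 pos [ 0.5476 -0.2147  0.1292] yaw 88.28 w 0.0159 F [ 0.2 -0.6 -2.6] ff 30.0
cmd [-0.0029, -0.0026, -0.0008] [-0.0004, -0.0002, 0.0049]
t 6.75 pos [ 0.5482 -0.2153  0.1304] yaw 88.26 w 0.0159 F [-0.4 -0.5 -3.7] ff 30.0
cmd [-0.0023, -0.0032, 0.0004] [0.0017, 0.0008, 0.0045]
```

View pics/w2.png

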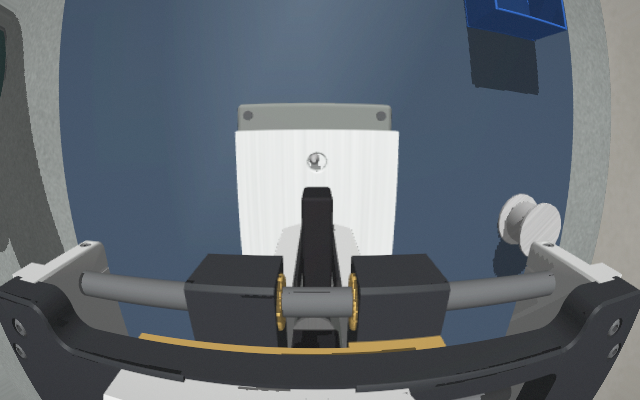

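Wrist view: the jig lies below the plate, and the pin tip shows through the far hole at (317,161). I'll enlarge that hole.

```bash
python3 - <<'E'
from h import *
s=dict(np.load("w2.npz"))
a=cv2.resize(s["img"][145:177,296:340],None,fx=16,fy=16,interpolation=cv2.INTER_CUBIC)
cv2.imwrite("pics/w2c.png",a[:,:,::-1])
im=s["img"].astype(int);t=dict(np.load("t2.npz"))
b=cv2.resize(t["img"][170:250,365:490],None,fx=4.1,fy=4.1,interpolation=cv2.INTER_CUBIC)
h=np.zeros((a.shape[0]+0,a.shape[1],3),np.uint8)
W=cloud(t);z=W[...,2];m=np.zeros((400,640),bool);m[170:250,365:450]=1;m&=(z>.095)&(z<.112)&(t["img"].min(2)>120)
print("top-cam plate",m.sum(),np.nanmedian(z[m]),cv2.minAreaRect(W[m][:,:2].astype(np.float32)*1000))
# plate far edge and sides from wrist picture
for p in((236,131),(398,131),(317,161)): print(p,fish(s,*p,.104).round(4),"at pin tip h",fish(s,*p,.063).round(4))
E
```

```text
top-cam plate 894 0.1035835200725341 ((547.76904296875, -181.49801635742188), (66.92675018310547, 99.72172546386719), 87.7309799194336)
(236, 131) [ 0.4997 -0.1475  0.104 ] at pin tip h [ 0.4888 -0.1476  0.063 ]
(398, 131) [ 0.5984 -0.1502  0.104 ] at pin tip h [ 0.6093 -0.151   0.063 ]
(317, 161) [ 0.5485 -0.1679  0.104 ] at pin tip h [ 0.5484 -0.1726  0.063 ]
```

View pics/w2c.png

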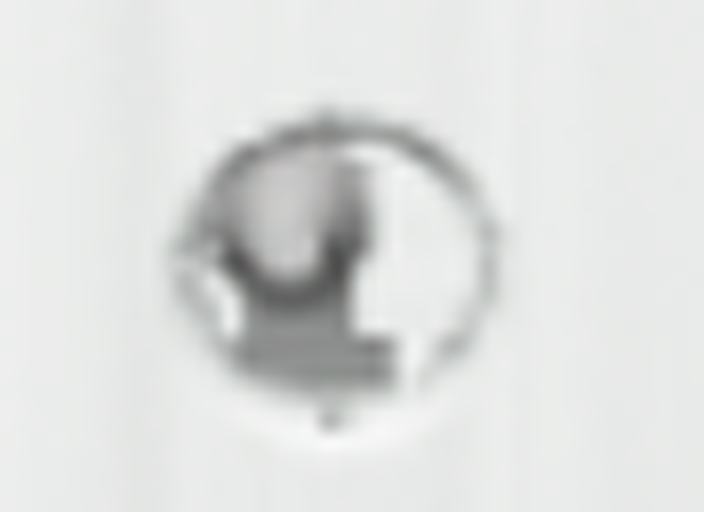

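The pin tip is about (295,225) in the crop and the hole centre about (335,255). So the plate must shift roughly -2.4 mm in x and -4 mm in y, which agrees with the top camera. I'll shift, go lower and recheck.

Emit:
{"fn": "carry_out", "kwargs": {
  "commands": [
    [-0.004,-0.0024,0,0,0,0],
    [-0.004,-0.0024,0.01,0,0,0.002],
    [-0.004,-0.0024,0.02,0,0,0.002],
    [-0.004,-0.0024,0.025,0,0,0.002],
    [-0.004,-0.0024,0.025,0,0,0.002]
  ]
}}

```text
time: 7.25
tool_pos: [0.544, -0.2186, 0.1023]
ee_rot: [-3.138, -0.002, 1.538]
wrist_force: [1.0, 0.3, -3.1]
width: 0.0161
finger_force: 30.0
```

```bash
python3 - <<'E'
from bench import *;from h import *
go(get_obs(),.5449,-.2175,.075,88)
s=snapshot("wrist");np.savez("w3.npz",**s)
t=snapshot("top");np.savez("t3.npz",**t)
a=cv2.resize(s["img"][145:177,296:340],None,fx=16,fy=16,interpolation=cv2.INTER_CUBIC)
cv2.imwrite("pics/w3c.png",a[:,:,::-1])
W=cloud(t);z=W[...,2];m=np.zeros((400,640),bool);m[170:250,365:450]=1;m&=(z>.07)&(z<.087)&(t["img"].min(2)>120)
r=cv2.minAreaRect(W[m][:,:2].astype(np.float32)*1000)
print("top-cam plate",m.sum(),np.nanmedian(z[m]),r)
for h in(.079,.063): print(h,[fish(s,*p,h).round(4).tolist() for p in((316,160),(317,160),(316,161))])
E
```

```text
t 7.25 pos [ 0.544  -0.2186  0.1023] yaw 88.12 w 0.0161 F [ 1.   0.3 -3.1] ff 30.0
cmd [0.0011, 0.0009, 0.0273] [-0.0033, -0.0016, 0.0021]
top-cam plate 861 0.07748104092419686 ((545.0325317382812, -186.36553955078125), (67.91993713378906, 101.14283752441406), 87.30785369873047)
0.079 [[0.5439, -0.1705, 0.079], [0.5445, -0.1706, 0.079], [0.5439, -0.1711, 0.079]]
0.063 [[0.5438, -0.1723, 0.063], [0.5444, -0.1723, 0.063], [0.5438, -0.1729, 0.063]]
```

View pics/w3c.png

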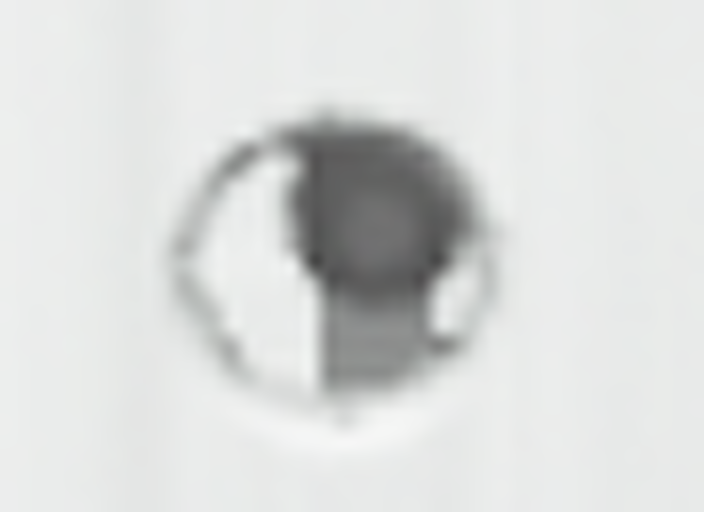

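In the crop the pin disc is centred near (378,220) and the hole near (335,258). It needs about +1.5 mm in x and -0.5 mm in y. I'll apply that, let it settle, and re-measure numerically.

Emit:
{"fn": "carry_out", "kwargs": {
  "commands": [
    [-0.0005,0.0015,0,0,0,0],
    [-0.0005,0.0015,0,0,0,0],
    [-0.0005,0.0015,0,0,0,0],
    [-0.0005,0.0015,0,0,0,0],
    [-0.0005,0.0015,0,0,0,0]
  ]
}}

```text
time: 7.85
tool_pos: [0.5466, -0.2197, 0.1045]
ee_rot: [3.141, 0.0, 1.538]
wrist_force: [0.7, 0.6, -2.6]
width: 0.0157
finger_force: 30.0
```

```bash
python3 - <<'E'
from bench import *;from h import *
go(get_obs(),.5449,-.2175,.075,88)
s=snapshot("wrist");np.savez("w4.npz",**s)
go(get_obs(),.5449,-.2175,.075,88)
for n in("w3","w4"):
    g=np.load(n+".npz")["img"][150:172,304:330].mean(2).astype(int); print(n)
    for i,r in enumerate(g): print(150+i,*r)
E
```

```text
t 7.85 pos [ 0.5466 -0.2197  0.1045] yaw 88.13 w 0.0157 F [ 0.7  0.6 -2.6] ff 30.0
cmd [0.0022, -0.0017, 0.0295] [0.0001, 0.0001, 0.0022]
t 7.9 pos [ 0.5466 -0.2197  0.1045] yaw 88.13 w 0.0157 F [-0.5  1.7 -3. ] ff 30.0
cmd [0.0022, -0.0018, 0.0295] [0.0002, 0.0002, 0.0022]
w3
150 229 231 233 235 236 235 235 235 234 235 236 235 234 235 234 234 235 234 233 232 233 234 235 237 235 235
151 230 231 232 235 236 235 235 235 234 235 233 224 215 223 225 230 234 234 234 232 233 234 235 237 235 235
152 230 230 232 235 235 235 235 235 227 219 207 185 164 183 188 198 213 218 226 230 233 234 236 237 235 235
153 230 230 233 235 236 234 229 224 201 161 125 117 114 116 116 117 128 154 197 220 230 234 236 236 234 235
154 229 231 233 235 235 228 186 141 177 175 136 92 93 94 96 99 108 119 128 171 217 234 235 237 234 235
155 229 230 232 235 227 191 142 180 226 224 181 93 94 95 96 99 99 102 117 140 179 220 236 237 235 235
156 229 230 233 230 210 170 205 225 233 212 142 92 94 96 97 98 97 97 100 121 147 194 229 236 234 235
157 229 230 232 220 194 194 227 234 234 202 118 91 93 98 106 108 105 101 96 103 123 
[... 3146 characters left out ...]
 142 143 143 143 153 230 232 214 203 227 231 232 234
166 229 229 229 227 215 191 187 232 187 144 145 144 145 145 145 144 144 155 231 224 203 205 229 234 233 234
167 230 229 231 232 227 210 183 224 179 143 141 142 141 143 143 142 143 146 185 194 208 223 232 235 234 235
168 230 229 231 234 233 226 206 208 177 158 150 143 143 142 143 143 150 170 191 217 227 233 234 236 234 235
169 229 229 231 234 236 234 230 222 208 196 184 175 176 176 185 189 197 216 223 233 235 235 235 235 234 235
170 229 230 231 234 235 236 238 237 233 228 223 217 215 218 225 229 234 238 237 237 235 234 235 236 233 234
171 228 229 232 234 234 235 237 239 241 241 239 238 234 238 239 242 244 243 240 235 232 233 235 236 234 234
```

The pin tip is now at about (315,157.3). An aligned tip would appear at (316.5,157.7), so x needs -0.9 mm and y is good. I'll start lowering.

Emit:
{"fn": "carry_out", "kwargs": {
  "commands": [
    [0,-0.0009,0,0,0,0],
    [0,-0.0009,0,0,0,0],
    [0,-0.0009,0.004,0,0,0],
    [0,-0.0009,0.009,0,0,0],
    [0,-0.0009,0.014,0,0,0]
  ]
}}

```text
time: 8.4
tool_pos: [0.5455, -0.2196, 0.0897]
ee_rot: [-3.141, -0.0, 1.538]
wrist_force: [0.1, -0.2, -2.9]
width: 0.0159
finger_force: 30.0
```

```bash
python3 - <<'E'
from bench import *;from h import *
s=snapshot("wrist");np.savez("w5.npz",**s)
go(get_obs(),.5449,-.2175,.075,88)
g=s["img"][150:172,304:330].mean(2).astype(int)
for i,r in enumerate(g): print(150+i,*r)
E
```

```text
t 8.45 pos [ 0.5449 -0.2193  0.0885] yaw 88.12 w 0.0156 F [-0.5 -0.6 -3.7] ff 30.0
cmd [0.0018, -0.0, 0.0135] [-0.0023, -0.001, 0.0022]
150 230 230 232 235 236 234 235 234 234 235 236 234 234 234 234 235 234 234 234 233 233 234 235 237 234 235
151 229 230 232 234 236 235 235 234 233 235 233 223 214 224 225 230 234 234 234 232 233 234 235 237 235 235
152 229 230 232 235 236 235 235 235 227 218 206 184 164 183 188 197 213 217 226 230 232 234 235 237 234 235
153 229 230 232 235 236 234 228 224 192 148 118 117 115 115 117 119 128 152 196 220 230 234 236 237 234 235
154 230 230 231 234 235 227 185 136 111 107 103 96 97 96 98 100 106 118 127 172 218 233 236 237 234 236
155 230 230 233 235 227 191 138 116 99 95 96 94 96 96 98 98 97 98 116 139 179 219 235 236 235 234
156 230 230 232 230 210 154 138 111 96 93 132 180 183 183 172 154 126 94 114 138 155 194 229 237 234 235
157 229 230 232 219 184 144 140 104 94 103 146 196 202 198 185 165 135 94 101 133 147 178 220 236 234 235
158 230 229 229 206 163 143 140 99 95 116 155 192 200 196 183 159 126 92 91 125 144 168 207 233 233 235
159 229 230 221
[... 667 characters left out ...]
 129 135 141 141 140 141 140 147 188 226 231 233 235
166 229 229 230 227 216 181 127 139 141 142 142 140 141 141 141 141 140 140 140 131 160 206 230 233 233 235
167 229 229 231 232 226 209 168 139 139 141 142 140 141 140 140 140 142 140 129 167 213 230 233 235 233 235
168 229 230 231 234 234 227 205 179 168 151 140 145 144 145 145 144 147 156 180 215 229 234 235 236 233 235
169 229 229 231 234 235 234 229 221 209 192 180 174 168 169 183 190 195 210 222 233 235 235 235 236 234 234
170 229 229 231 234 235 236 238 237 233 229 223 216 207 212 222 229 234 238 237 238 236 234 235 236 233 235
171 228 229 231 234 235 235 237 239 241 241 240 238 233 238 239 242 244 243 240 234 232 232 235 236 233 234
```

Pin tip at (316.6,159), inside the hole and x-centred. I'll nudge y by +0.7 mm and continue down.

Emit:
{"fn": "carry_out", "kwargs": {
  "commands": [
    [0.0007,0,0,0,0,0],
    [0.0007,0,0.003,0,0,0],
    [0.0007,0,0.006,0,0,0],
    [0.0007,0,0.009,0,0,0],
    [0.0007,0,0.011,0,0,0]
  ]
}}

```text
time: 8.95
tool_pos: [0.5456, -0.2189, 0.079]
ee_rot: [-3.141, -0.0, 1.538]
wrist_force: [-0.0, 0.8, -3.1]
width: 0.0157
finger_force: 30.0
```

```bash
python3 - <<'E'
from bench import *;from h import *
go(get_obs(),.5449,-.2175,.075,88)
s=snapshot("wrist");t=snapshot("top")
go(get_obs(),.5449,-.2175,.075,88)
W=cloud(t);z=W[...,2];m=np.zeros((400,640),bool);m[170:250,365:450]=1;m&=(z>.042)&(z<.075)&(t["img"].min(2)>120)
print(np.nanmedian(z[m]))
for i,r in enumerate(s["img"][150:172,304:330].mean(2).astype(int)[::2]): print(150+2*i,*r)
E
```

```text
t 8.95 pos [ 0.5456 -0.2189  0.079 ] yaw 88.13 w 0.0157 F [-0.   0.8 -3.1] ff 30.0
cmd [0.0014, -0.0007, 0.004] [-0.0003, -0.0, 0.0022]
t 9.05 pos [ 0.5454 -0.2189  0.0789] yaw 88.13 w 0.0159 F [-0.3  0.5 -3.1] ff 30.0
cmd [0.0013, -0.0005, 0.0039] [-0.0008, -0.0003, 0.0022]
0.05300573400551317
150 229 230 232 235 236 235 235 235 234 235 236 234 234 234 234 234 234 234 234 232 233 234 235 237 235 235
152 229 230 232 235 235 235 235 235 226 219 207 184 163 183 188 199 213 216 226 231 233 234 236 237 235 235
154 229 230 232 235 235 228 186 136 129 122 111 106 105 105 103 107 115 130 131 173 218 233 236 237 234 235
156 229 230 233 230 211 156 138 119 148 172 187 191 194 195 189 184 171 144 127 140 155 195 229 237 234 235
158 229 230 229 205 165 147 145 151 164 176 186 197 199 198 192 182 169 157 140 143 150 170 207 233 233 235
160 230 230 208 173 150 140 136 135 151 167 184 201 204 200 187 172 154 134 119 127 137 161 198 219 231 235
162 229 231 214 180 151 138 121 112 122 140 168 195 197 196 194 166 114 104 97 117 134 158 190 220 231 234
164 229 229 221 207 174 134 142 106 95 94 133 183 197 197 185 150 92 90 99 132 137 163 213 226 232 234
166 230 229 227 226 215 181 129 142 124 101 90 90 87 87 88 88 97 118 139 130 161 206 230 234 234 235
168 229 229 231 234 233 226 205 181 146 129 128 129 127 126 129 131 132 130 118 191 226 234 235 236 234 234
170 229 229 231 234 236 236 238 237 178 117 116 120 117 119 117 115 120 139 238 238 235 234 235 236 234 235
```

Emit:
{"fn": "carry_out", "kwargs": {
  "commands": [
    [0,0,0.001,0,0,0],
    [0,0,0.002,0,0,0],
    [0,0,0.003,0,0,0],
    [0,0,0.0035,0,0,0],
    [0,0,0.0035,0,0,0]
  ]
}}

```text
time: 9.55
tool_pos: [0.5456, -0.219, 0.0758]
ee_rot: [-3.141, 0.0, 1.538]
wrist_force: [-0.4, -0.3, -3.2]
width: 0.0158
finger_force: 30.0
```

Emit:
{"fn": "carry_out", "kwargs": {
  "commands": [
    [0,0,0.0005,0,0,0],
    [0,0,0.001,0,0,0],
    [0,0,0.0013,0,0,0],
    [0,0,0.0015,0,0,0],
    [0,0,0.0015,0,0,0]
  ]
}}

```text
time: 10.05
tool_pos: [0.5458, -0.2191, 0.0753]
ee_rot: [3.141, 0.0, 1.538]
wrist_force: [-2.4, 1.2, 3.0]
width: 0.0161
finger_force: 30.0
```

Fz changed from -3.2 N to +3 N, so the plate is resting on the strips. Releasing.

Emit:
{"fn": "carry_out", "kwargs": {
  "commands": [
    [0,0,0,0,0,0],
    [0,0,0,0,0,0],
    [0,0,0,0,0,0],
    [0,0,0,0,0,0],
    [0,0,0,0,0,0]
  ],
  "jaw": 0.5
}}

```text
time: 10.55
tool_pos: [0.5457, -0.219, 0.0743]
ee_rot: [3.142, 0.0, 1.538]
wrist_force: [0.0, 0.3, -0.3]
width: 0.0467
finger_force: 0.0
```

Emit:
{"fn": "carry_out", "kwargs": {
  "commands": [
    [0,0,-0.01,0,0,0],
    [0,0,-0.04,0,0,0],
    [0,0,-0.075,0,0,0],
    [0,0,-0.095,0,0,0],
    [0,0,-0.095,0,0,0]
  ]
}}

```text
time: 11.05
tool_pos: [0.5478, -0.2201, 0.1747]
ee_rot: [3.133, 0.004, 1.538]
wrist_force: [0.1, 0.4, -0.6]
width: 0.0469
finger_force: 0.0
```

```bash
python3 - <<'E'
from bench import *;from h import *
go(get_obs(),.5406,-.332,.170,178)
s=snapshot("top");np.savez("t6.npz",**s)
W=cloud(s);z=W[...,2];B=np.zeros((400,640),bool);B[172:247,365:490]=1
m=B&(z>.045)&(z<.056)&(s["img"].min(2)>120);m[:,452:]=0
p=W[m];A=np.c_[p[:,:2]-p[:,:2].mean(0),np.ones(len(p))];print("plane",len(p),np.linalg.lstsq(A,p[:,2],rcond=None)[0])
c=W[B&(z>.085)&(np.arange(640)[None]>452)];print("knob",len(c),cv2.minAreaRect(c[:,:2].astype(np.float32)*1000))
w=snapshot("wrist");np.savez("w6.npz",**w);cv2.imwrite("pics/w6.png",w["img"][:,:,::-1])
E
```

```text
t 11.05 pos [ 0.5478 -0.2201  0.1747] yaw 88.13 w 0.0469 F [ 0.1  0.4 -0.6] ff 0.0
cmd [-0.1121, -0.0036, 0.0051] [0.0035, 0.0099, -1.5686]
plane 1131 [0.00100566 0.0001792  0.04960491]
knob 1623 ((516.8375244140625, -243.45919799804688), (105.25276947021484, 176.0765380859375), 34.90018844604492)
```

View pics/w6.png

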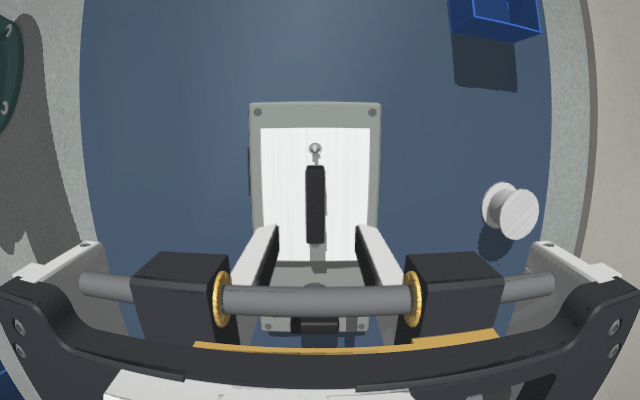

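The plate is seated: its plane is level, the top at 49.6 mm, and the pin pokes through the hole at (316,148). Now to the knob, about (0.5413,-0.3323), yaw 178.

Emit:
{"fn": "carry_out", "kwargs": {
  "commands": [
    [-0.03,0,0,0,0,-0.14],
    [-0.06,0,0,0,0,-0.28],
    [-0.09,0,0,0,0,-0.42],
    [-0.113,-0.001,0,0,0,-0.56],
    [-0.113,-0.001,0,0,0,-0.7]
  ]
}}

```text
time: 11.65
tool_pos: [0.5392, -0.3342, 0.1659]
ee_rot: [-3.139, -0.004, 2.24]
wrist_force: [-0.6, 0.8, 0.0]
width: 0.0472
finger_force: 0.0
```

Emit:
{"fn": "carry_out", "kwargs": {
  "commands": [
    [0,0,0,0,0,-0.14],
    [0,0,0,0,0,-0.28],
    [0,0,0,0,0,-0.42],
    [0,0,0,0,0,-0.56],
    [0,0,0,0,0,-0.7]
  ]
}}

```text
time: 12.15
tool_pos: [0.54, -0.3312, 0.1664]
ee_rot: [3.14, -0.004, 2.944]
wrist_force: [0.8, -0.1, 0.2]
width: 0.0469
finger_force: 0.0
```

Emit:
{"fn": "carry_out", "kwargs": {
  "commands": [
    [0,0,0,0,0,-0.1],
    [0,0,0,0,0,-0.169],
    [0,0,0,0,0,-0.169],
    [0,0,0,0,0,-0.169],
    [0,0,0,0,0,-0.169]
  ]
}}

```text
time: 12.65
tool_pos: [0.5406, -0.3317, 0.1683]
ee_rot: [3.141, -0.001, 3.106]
wrist_force: [-0.0, -0.1, -0.1]
width: 0.047
finger_force: 0.0
```

```bash
python3 - <<'E'
from bench import *;from h import *
w=snapshot("wrist");np.savez("w7.npz",**w);cv2.imwrite("pics/w7.png",w["img"][:,:,::-1])
go(get_obs(),.5413,-.3323,.083,178)
E
```

```text
t 12.7 pos [ 0.5408 -0.3317  0.1687] yaw 177.98 w 0.0468 F [-0.4 -0.5 -0.1] ff 0.0
cmd [-0.0006, -0.0006, 0.0857] [0.0006, -0.0009, -0.0004]
```

View pics/w7.png

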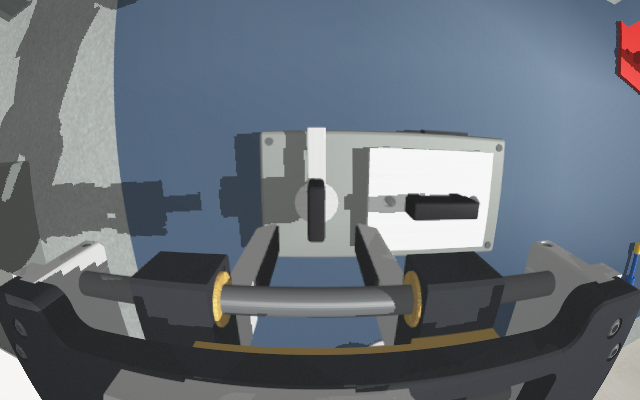

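The knob (316,210) sits centred between the fingers; the tongue points up in the image (open). Descending and gripping.

Emit:
{"fn": "carry_out", "kwargs": {
  "commands": [
    [0,0,0.02,0,0,0],
    [0,0,0.045,0,0,0],
    [0,0,0.07,0,0,0],
    [0,0,0.0855,0,0,0],
    [0,0,0.0855,0,0,0]
  ]
}}

```text
time: 13.2
tool_pos: [0.5394, -0.3307, 0.0806]
ee_rot: [3.138, -0.005, 3.107]
wrist_force: [0.7, -0.0, -1.5]
width: 0.0472
finger_force: 0.0
```

Emit:
{"fn": "carry_out", "kwargs": {
  "commands": [
    [0,0,0,0,0,0],
    [0,0,0,0,0,0],
    [0,0,0,0,0,0],
    [0,0,0,0,0,0],
    [0,0,0,0,0,0]
  ],
  "jaw": 0
}}

```text
time: 13.7
tool_pos: [0.5414, -0.3323, 0.0849]
ee_rot: [-3.14, 0.001, 3.107]
wrist_force: [0.1, 0.1, 0.7]
width: 0.0136
finger_force: 30.0
```

Emit:
{"fn": "carry_out", "kwargs": {
  "commands": [
    [0,0,0,0,0,0],
    [0,0,0,0,0,0],
    [0,0,0,0,0,0],
    [0,0,0,0,0,0],
    [0,0,0,0,0,0]
  ]
}}

```text
time: 14.2
tool_pos: [0.5414, -0.3323, 0.0849]
ee_rot: [-3.14, 0.001, 3.107]
wrist_force: [-0.7, -0.8, 5.5]
width: 0.0138
finger_force: 30.0
```

```bash
python3 -c "
from bench import *;from h import *
go(get_obs(),.5413,-.3323,.083,178)"
```

```text
t 14.2 pos [ 0.5414 -0.3323  0.0849] yaw 178.02 w 0.0138 F [-0.7 -0.8  5.5] ff 30.0
cmd [0.0001, -0.0, 0.0019] [-0.0011, 0.0014, 0.0003]
```

Exactly centred, no side force. Turning clockwise (+rz), 1.4 rad in all.

Emit:
{"fn": "carry_out", "kwargs": {
  "commands": [
    [0,0,0,0,0,0.08],
    [0,0,0,0,0,0.17],
    [0,0,0,0,0,0.26],
    [0,0,0,0,0,0.35],
    [0,0,0,0,0,0.44]
  ]
}}

```text
time: 14.7
tool_pos: [0.5414, -0.3323, 0.0849]
ee_rot: [-3.141, 0.002, 2.664]
wrist_force: [-0.5, -0.3, 4.8]
width: 0.0143
finger_force: 30.0
```

Emit:
{"fn": "carry_out", "kwargs": {
  "commands": [
    [0,0,0,0,0,0.1],
    [0,0,0,0,0,0.2],
    [0,0,0,0,0,0.3],
    [0,0,0,0,0,0.4],
    [0,0,0,0,0,0.5]
  ]
}}

```text
time: 15.2
tool_pos: [0.5413, -0.3324, 0.0849]
ee_rot: [-3.141, 0.002, 2.163]
wrist_force: [0.3, -1.0, 6.2]
width: 0.0135
finger_force: 30.0
```

Emit:
{"fn": "carry_out", "kwargs": {
  "commands": [
    [0,0,0,0,0,0.1],
    [0,0,0,0,0,0.2],
    [0,0,0,0,0,0.3],
    [0,0,0,0,0,0.4],
    [0,0,0,0,0,0.45]
  ]
}}

```text
time: 15.7
tool_pos: [0.5413, -0.3324, 0.0849]
ee_rot: [3.141, 0.002, 1.714]
wrist_force: [0.6, 0.0, 5.9]
width: 0.0139
finger_force: 30.0
```

```bash
python3 -c "
from bench import *;from h import *
o=get_obs();go(o,.5413,-.3323,.083,97.8);print(o['wrist_torque'])"
```

```text
t 15.7 pos [ 0.5413 -0.3324  0.0849] yaw 98.21 w 0.0139 F [0.6 0.  5.9] ff 30.0
cmd [0.0001, 0.0, 0.0019] [0.0006, 0.0018, 0.0072]
[-0.15284752  0.22537928 -0.10652168]
```

Turned 1.39 rad. Release, rise, and verify with one picture.

Emit:
{"fn": "carry_out", "kwargs": {
  "commands": [
    [0,0,0,0,0,0],
    [0,0,0,0,0,0],
    [0,0,0,0,0,0],
    [0,0,0,0,0,0],
    [0,0,0,0,0,0]
  ],
  "jaw": 0.5
}}

```text
time: 16.2
tool_pos: [0.5408, -0.3318, 0.0834]
ee_rot: [-3.141, -0.001, 1.717]
wrist_force: [0.4, -0.3, 0.7]
width: 0.0466
finger_force: 0.0
```

Emit:
{"fn": "carry_out", "kwargs": {
  "commands": [
    [0,0,-0.01,0,0,0],
    [0,0,-0.04,0,0,0],
    [0,0,-0.08,0,0,0],
    [0,0,-0.11,0,0,0],
    [0,0,-0.11,0,0,0]
  ]
}}

```text
time: 16.7
tool_pos: [0.5433, -0.3336, 0.2016]
ee_rot: [3.133, 0.009, 1.717]
wrist_force: [1.0, -0.4, 1.0]
width: 0.0467
finger_force: 0.0
```

Emit:
{"fn": "carry_out", "kwargs": {
  "commands": [
    [0,0,0,0,0,0],
    [0,0,0,0,0,0],
    [0,0,0,0,0,0],
    [0,0,0,0,0,0],
    [0,0,0,0,0,0]
  ]
}}

```text
time: 17.2
tool_pos: [0.5406, -0.3317, 0.1927]
ee_rot: [-3.14, -0.001, 1.717]
wrist_force: [0.6, -0.2, 0.9]
width: 0.0474
finger_force: 0.0
```

```bash
python3 - <<'E'
from bench import *;from h import *
w=snapshot("wrist");cv2.imwrite("pics/w8.png",w["img"][:,:,::-1])
go(get_obs(),.5413,-.3323,.083,97.8)
E
```

```text
t 17.25 pos [ 0.5407 -0.3317  0.193 ] yaw 98.38 w 0.0474 F [ 0.2  0.1 -0.4] ff 0.0
cmd [-0.0007, 0.0006, 0.11] [-0.001, -0.0009, 0.0101]
```

View pics/w8.png

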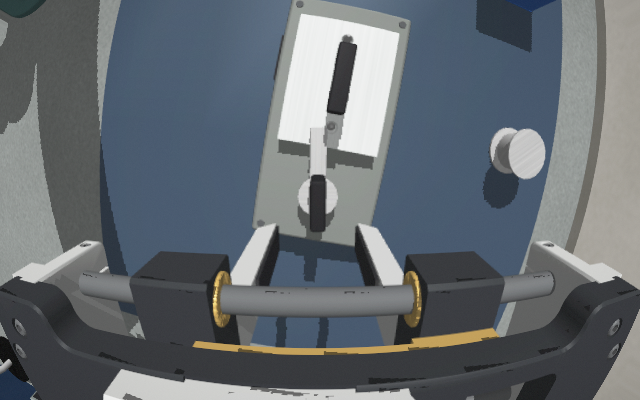

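The tongue (318,145) now overlaps the plate edge and stays there after release. The plate is seated with both pins through it, at (347,40) and (331,126), and the gripper is clear.

```bash
python3 -c "
from bench import *
print(close_job())"
```

```text
the job is handed in; nothing more can be done
None
```

The aluminium plate is seated flush over both pins and released, the latch is turned clockwise past its detent with its tongue over the plate, and the job is handed in at about 17 s; no bystander was touched.

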